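# Ready the carat balance

## Robot

A 7-joint arm with a two-finger parallel gripper is mounted at the origin on a cart in front of the work surface, level with it; the furniture and walls round the work are solid. World frame = base frame: x ahead of the robot, y to its left, z up, the work surface at z = 0. Lengths are in m, angles in degrees, forces in N, time in s.
With the tool pointing down it reaches from about 0.425 to 0.875 m from the base axis. Payload 4.7 kg.
Tool frame: the origin (TCP) lies at the very end of the fingers, on their centre line; the grasp point (between the pads) lies env.grip_point_offset behind it (env.grip_point_offset is the distance from the TCP to the grasp point, in m); z points along the fingers, y is the direction in which the jaws open and shut (so a half turn about z gives the same grasp; the last joint's range is limited). The gripper opens to 87 mm and grips with 3 to 60 N. Pads are 19 mm wide; open, the fingers measure 117 mm over their backs; the gripper's body (75 mm by 190 mm) begins 51 mm behind the grasp point.
Start: joints at [72.256, 18.392, -4.016, 83.108, 1.295, 78.541, -3.26], TCP at [0.207, -0.616, 0.223] pointing down, gripper open.
Joint ranges: [-163.93, 163.93], [-17.29, 119.83], [-79.2, 71.16], [3.27, 140.29], [-89.18, 269.18], [5.43, 117.66], [-154.24, 154.24]. Speed limits (degrees/s): [147.25, 147.25, 180, 180, 180, 180, 180].

## Interface

Orientations are given as [roll, pitch, yaw] about the fixed x, y, z axes, in that order (R = Rz(yaw) Ry(pitch) Rx(roll)).
In Python, from cell import env gives the robot as it stands.
- The arm moves only by the tool send_rows, never from a script. Its argument "plan" is a list of rows, each a list of 7 numbers: the finger opening in mm, from 0 to 87, then the shift along the tool's x, y, z in mm, then the turn, a rotation vector about the tool's x, y, z in rad. A call has 1 to 12 rows; each row shifts and turns the commanded pose from where the row before left it, along the tool's axes as they then stand; what a row does not reach is not made up. A row lasts 1/10 s, in which the tool goes at most 50 mm and 8.59 degrees, less where a joint would pass 70% of its speed; a pose out of reach is approached as far as the arm can. A call is refused whole if a number of a shift passes 50 or a number of a turn 0.15, either way. A call with a gripper value outside its range is refused whole. The fingers move at their own pace and stop on an object; "grip_force" is the grip in N (left out, the last holds). Time passes only in rows, so rows that do not move let the fingers close. It gives the time, the measured TCP pose, the force and the opening at its end, in the units of the state.
- env.get_obs(): the state, without advancing time (a new reading comes with each control period).
- env.read_camera(name): name is "side" or "top" or "wrist"; returns the picture (480x640x3 uint8, red, green, blue); there is no depth.
- env.get_calibration(name): a dict with "fx", "fy", "cx", "cy" (pixels), "extrinsics" (4x4, takes a point from camera to world coordinates). Camera axes: x right, y down, z forward; pixel columns grow to the right and rows downward; lengths in m; the calibration is good to about 2 mm. A picture is of the moment at which its call begins: read the wrist's pose just before it. get_calibration takes no time and is no camera call; for the wrist camera it gives the pose at the moment of the call.
- env.sign_off(): hands the job in, once; it reports no verdict.
Trained networks look in the newest picture that a camera, given by its name, has taken for a name from the list of things; names that differ only in an ending like _2 or _b are one class to them, and where a whole thing is asked for, a point or a joint stands for the part that bears it (a point fixed in the world has none). Each returns a list of dicts, best first, with "confidence" (0 to 1); they miss things now and then, are a little off and sometimes report something else, mostly with a low value. They report only what shows in the picture. A call takes as long as a camera call. They do not tell look-alikes from the thing itself.
- env.regions_of(camera, query): "region" (480x640 bool, what is visible of it) and "rect" ([left, top, right, bottom] in pixels, round what is visible of it).
The state is a dict: "time_s": time; "qpos": joint angles; "joint_velocities": joint speeds; "effort": joint torques, N m; "tool_pos": TCP position; "tool_rot": TCP orientation; "force": force on the tool from outside, world axes, zero at the start; "wrist_torque": the same for the moment, N m; "grip_width": finger opening in m.
Only numpy, scipy, OpenCV 4.12 (cv2) and the standard library are available. Lean on these libraries where they do the work, as an engineer would, in place of code of your own. Each camera call takes 0.05 s, during which the arm holds its last target. There are 200 camera calls.

## Task

Get the carat balance ready for weighing stones, touching it lightly with the fingertips in this order: press the round on key, press the square units key next to it, push the sliding glass draught lid fully shut, and last press the long tare bar, so that the tin on the pan is zeroed out of the draught. Let each key spring back up before going on, and only touch and push: do not shove or lift the balance. Leave the second square key, the tin and the things lying around the balance alone.

Things in the scene. Friction and masses are not known exactly. Their poses are not given: they have to be found in the camera images.
- balance: White balance 188 mm deep (x), 196 wide (y), 1.6 kg, loose on rubber feet: slides if shoved; over 25 N anywhere is too hard. Origin on the bench under its middle; +x to its back, +y to its left seen from the front. Front console slopes 12 degrees, row of four keys 71 mm ahead of the origin. Behind, a glass box 100 x 130 mm, x -10 to +90 mm, rim 129 mm high, with pan and tin inside.
- on_key (a joint): Travel of the round key: 0 up, 0.007 m fully down. All four keys move along the normal of the sloping console, start to move at 1.5 N, take 1 N more per mm (8.5 N at the bottom) and spring back; a key has clicked once 0.002 m down (3.5 N). Pressed straight down, a flat fingertip meets a key's rear edge first, 2 mm higher than its centre.
- on_key_top (a point): Centre of the top of the round key (20 mm across, 10 mm proud of the console), first from the left in the row of keys.
- unit_key (a joint): Travel of the first square key: 0 up, 0.007 m down.
- unit_key_top (a point): Centre of the top of the units key (square, 18 mm, 10 mm proud), second from the left, 42 mm from the round key.
- print_key (a joint): Travel of the second square key, which is to be left alone: 0 up, 0.007 m down.
- print_key_top (a point): Centre of the top of the other square key (18 mm), third from the left, 42 mm from the units key. Leave it alone.
- tare_key (a joint): Travel of the long tare bar: 0 up, 0.007 m down.
- tare_key_top (a point): Centre of the top of the tare bar (46 mm wide, 18 mm deep, 10 mm proud), last in the row at the right, 54 mm from the second square key.
- lid (a joint): Sliding glass lid on top of the glass box: 0 fully shut (a firm stop: arrive slowly), grows to 0.08 m as it slides open to the balance's right (-y of the balance), where it then overhangs. It starts 0.045 to 0.07 m open, slides with about 1.2 N of friction and stays where it is left.
- lid_grip (a point): Middle of the top of the grip bar standing on the lid: 50 mm long (balance x), 10 mm thick (balance y), 24 mm above the glass. Moves with the lid; push its right face towards the balance's left (+y). When shut it is at x = +28 mm, y = -25 mm from the balance's origin, its top 151 mm above the bench.
- pan_tin: Small pale round tin, 47 mm across, 50 mm high, loose on the pan, under the lid. Origin at the middle of its underside. Leave it.
- stone_tub: Pale shallow plastic tub 34x42x20 mm, loose beside the balance at its left. Origin under its middle. Bystander.
- black_cap_jar: Low jar with black cap, 41 mm across, 34 mm high, loose at the right of the balance, past the carton. Origin under its middle. Bystander.
- carton: Small brown carton 46x71x28 mm, loose close to the balance's right side, partly under the open lid. Origin under its middle. Bystander.
- steel_block: Steel bench block 56x56x31 mm, loose far left. Origin under its middle. Bystander.
Mind the look-alikes: they are no part of the job. What is shaped like the pan_tin but brown, orange or turquoise is not meant.

How it is judged (in metres and radians):
On the way, in this order (a step that is already met when the one before it is completed fails the run):
1. the round on key is pressed (value of joint on_key above 0.002 m), for 0.04 s.
2. the on key is up again and the units key beside it is pressed (value of joint unit_key above 0.002 m and value of joint on_key below 0.001 m), for 0.04 s.
3. the keys are up and the draught lid is shut (value of joint lid below 0.004 m and value of joint unit_key below 0.001 m), for 0.2 s.
4. the tare bar is pressed with the lid shut (value of joint tare_key above 0.002 m and value of joint lid below 0.004 m), for 0.04 s.
At the end, for the whole second after the job is handed in: The lid is shut to within 4 mm, all keys are up again (within 1 mm), the balance stands level and at rest within 15 mm of where it was, the tin stands upright at rest on the pan within 20 mm of its place, and each bystander lies within 20 mm of where it was (all of step 3 and value of joint each of on_key, print_key, tare_key below 0.001 m and distance of balance from where it was at the start of the episode below 0.015 m and angle between balance's own z axis and vertical below 0.05 rad and linear speed of balance below 0.01 m/s and distance of each of pan_tin, stone_tub, black_cap_jar, carton, steel_block from where it was at the start of the episode below 0.02 m and angle between pan_tin's own z axis and vertical below 0.1 rad and linear speed of pan_tin below 0.02 m/s); the robot touches nothing.
It fails at once if the balance is pressed or pushed with more than 25 N, or touched with the arm or the gripper's body instead of the fingers (contact force between the fingers and balance above 25 N or contact force between the arm and balance above 3 N).
It fails at once if a wrong key is pressed: the tare bar while the lid is open, the on or units key once the lid is shut, or the second square key at all ((value of joint tare_key above 0.002 m and value of joint lid above 0.006 m) or (value of joint any of on_key, unit_key above 0.002 m and value of joint lid below 0.004 m) or value of joint print_key above 0.002 m).
It fails at once if the balance is lifted, tipped or shoved out of place (height (world z) of balance above 0.01 m or angle between balance's own z axis and vertical above 0.08 rad or distance of balance from where it was at the start of the episode above 0.02 m).
It fails at once if the tin on the pan is touched, moved or tipped (contact force between the fingers and pan_tin above 0.5 N or distance of pan_tin from where it was at the start of the episode above 0.03 m or angle between pan_tin's own z axis and vertical above 0.2 rad).
It fails at once if a bystander is moved or picked up (distance of any of stone_tub, black_cap_jar, carton, steel_block from where it was at the start of the episode above 0.03 m or height (world z) of any of stone_tub, black_cap_jar, carton, steel_block above 0.015 m).
It also fails if it takes over 53 s, if anything falls off the work surface, if the arm or the gripper's body presses on something with over 40 N, if the wrist force passes 120 N, or if a joint passes its speed limit or range.

## Working session

There is one attempt and no reset: what is moved stays moved. The work goes in short steps, Python scripts to look and compute and a tool call to move; the robot and the scene stay as the last step left them, time stands still between calls to the robot, and variables do not carry over. Pictures are saved under pics/ and viewed, about 8 in all and at most 12, crops included, and the job is handed in when it is done.

Besides the shell and the picture viewer there is one more tool, called after "Request:" as name(argument=value, ...), one argument or row to a line, values as JSON. send_rows: Moves the arm, as the interface text tells. Its arguments: {"type":"object","properties":{"plan":{"type":"array"},"grip_force":{"type":"number"}},"required":["plan"]}

```bash
ls; mkdir -p pics; python3 - <<'E'
from cell import env
import cv2,numpy as np
np.set_printoptions(precision=4,suppress=True)
o=env.get_obs();print(o['time_s'],o['tool_pos'],o['tool_rot'],o['force'],o['grip_width'],env.grip_point_offset)
ims=[]
for c in ['top','side']:
    im=env.read_camera(c);cv2.imwrite(f'pics/{c}0.png',im[:,:,::-1])
    k=env.get_calibration(c);print(c,k['fx'],k['fy'],k['cx'],k['cy']);print(k['extrinsics'])
    for q in ['balance','on_key_top','unit_key_top','print_key_top','tare_key_top','lid_grip','lid','carton','pan_tin','stone_tub','black_cap_jar','steel_block']:
        for r in env.regions_of(c,q)[:2]:
            ys,xs=np.nonzero(r['region']);print(c,q,round(r['confidence'],2),np.round(r['rect']),xs.mean().round(1),ys.mean().round(1),len(xs))
E
```

```text
pics
0.0 [ 0.2066 -0.6157  0.2215] [-179.8935    0.0063   18.5547] [ 0.127   0.2266 -0.1726] 0.0867897017416779 0.0187
top 621.0046184402571 621.0046184402571 323.59694129705315 234.24017221767036
[[-0.0114 -0.9889  0.148   0.2582]
 [-0.9999  0.0108 -0.0052 -0.0434]
 [ 0.0036 -0.1481 -0.989   1.626 ]
 [ 0.      0.      0.      1.    ]]
top balance 0.72 [268. 179. 360. 266.] 312.9 219.6 6337
top on_key_top 0.6 [280. 252. 287. 258.] 283.7 254.6 29
top on_key_top 0.55 [307. 178. 361. 220.] 334.0 197.9 1773
top unit_key_top 0.39 [300. 248. 305. 256.] 300.0 252.4 47
top tare_key_top 0.5 [314. 247. 319. 253.] 315.9 249.9 38
top lid_grip 0.83 [310. 175. 358. 218.] 334.3 198.0 1806
top lid 0.63 [307. 175. 364. 220.] 334.4 197.8 1838
top carton 0.69 [356. 180. 381. 200.] 369.0 189.2 364
top pan_tin 0.82 [406. 210. 429. 231.] 416.2 220.9 325
top pan_tin 0.79 [176. 206. 196. 231.] 186.0 218.1 304
top stone_tub 0.63 [247. 221. 264. 240.] 256.4 229.0 181
top black_cap_jar 0.59 [387. 189. 402. 206.] 394.4 195.8 218
top black_cap_jar 0.57 [358. 178. 382. 200.] 369.0 188.6 414
top steel_block 0.8 [1
[... 355 characters left out ...]
20.0 280.5 70
side unit_key_top 0.43 [319. 268. 331. 279.] 323.6 272.2 67
side print_key_top 0.59 [322. 260. 334. 269.] 327.8 263.9 54
side tare_key_top 0.56 [325. 249. 336. 258.] 332.1 254.3 71
side tare_key_top 0.4 [321. 270. 328. 279.] 323.6 272.2 68
side lid_grip 0.69 [261. 203. 312. 231.] 287.3 217.3 834
side lid 0.56 [265. 207. 312. 231.] 287.9 217.0 859
side lid 0.25 [316. 275. 325. 288.] 319.6 280.5 51
side carton 0.42 [268. 296. 286. 314.] 275.1 304.7 295
side pan_tin 0.81 [357. 206. 374. 225.] 363.9 213.9 292
side pan_tin 0.71 [332. 376. 360. 420.] 346.0 397.3 1189
side stone_tub 0.78 [264. 296. 289. 314.] 275.1 304.7 286
side steel_block 0.93 [227. 365. 273. 404.] 249.3 384.1 1426
```

```bash
python3 - <<'E'
import cv2
t=cv2.imread('pics/top0.png')[165:280,235:415];s=cv2.imread('pics/side0.png')[185:320,220:380]
cv2.imwrite('pics/t1.png',cv2.resize(t,None,fx=4.4,fy=4.4,interpolation=cv2.INTER_CUBIC))
cv2.imwrite('pics/s1.png',cv2.resize(s,None,fx=4.4,fy=4.4,interpolation=cv2.INTER_CUBIC))
E
```

```text
(no output)
```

View pics/t1.png

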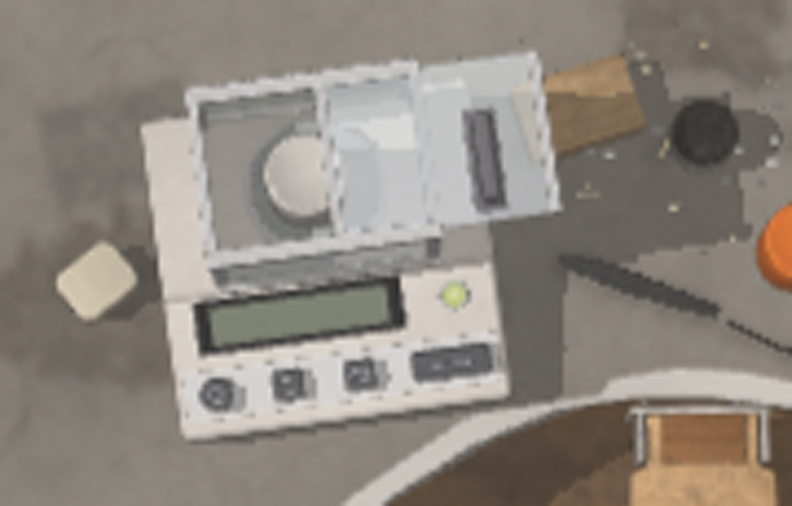

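View pics/s1.png

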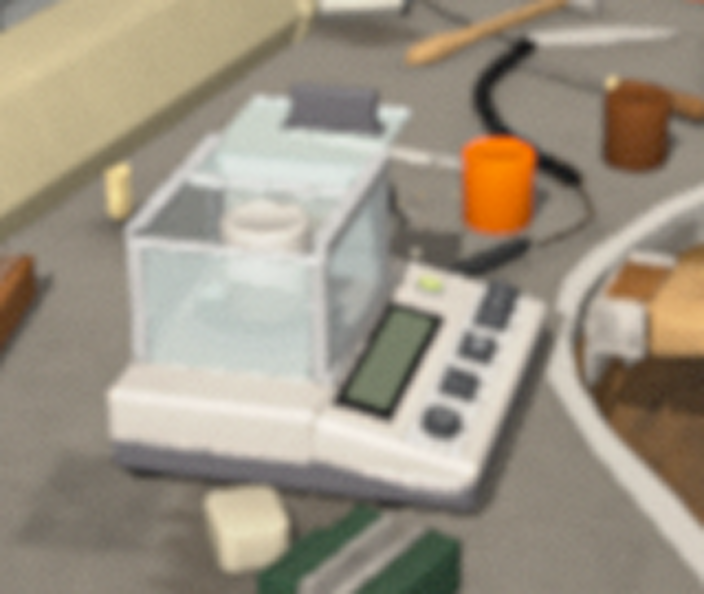

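```bash
cat > h.py <<'E'
from cell import env
import cv2,numpy as np
from scipy.optimize import least_squares
np.set_printoptions(precision=4,suppress=True)
def proj(P,k):
    E=np.linalg.inv(k['extrinsics']);p=P@E[:3,:3].T+E[:3,3]
    return np.c_[k['fx']*p[:,0]/p[:,2]+k['cx'],k['fy']*p[:,1]/p[:,2]+k['cy']]
def tri(obs):
    f=lambda P:np.concatenate([(proj(P[None],k)[0]-uv)/1 for k,uv in obs])
    r=least_squares(f,[.5,-.05,.08]);return r.x,r.fun
E
python3 - <<'E'
from h import *
t=env.get_calibration('top');s=env.get_calibration('side')
T=np.array([[284.8,254.5],[300.9,252.3],[317.3,250.2],[337.7,247.3],[345.2,200.9]])
S=np.array([[320.2,280.9],[324.3,272.3],[328.9,263.9],[333.2,254.3],[296.1,205.9]])
P=[]
for a,b in zip(T,S):
    p,r=tri([(t,a),(s,b)]);P.append(p);print(p,r)
yk=np.array([0,-.042,-.084,-.138])
def model(q):
    x,y,th,z=q;c,sn=np.cos(th),np.sin(th)
    return np.c_[x-sn*yk,y+c*yk,0*yk+z]
f=lambda q:np.concatenate([(proj(model(q),t)-T[:4]).ravel(),(proj(model(q),s)-S[:4]).ravel()])
r=least_squares(f,[*P[0][:2],0,P[0][2]]);print(r.x,np.degrees(r.x[2]),r.fun.round(1));print(model(r.x))
th=r.x[2];R=np.array([[np.cos(th),-np.sin(th)],[np.sin(th),np.cos(th)]])
# z from fit; grip in axes relative to on key
print('grip rel on key in balance axes',R.T@(P[4][:2]-r.x[:2]))
E
```

```text
[0.445  0.0487 0.0423] [-0.139  -0.4849  0.4213  0.0664]
[0.4502 0.0074 0.0421] [-0.1275 -0.4518  0.4057  0.0632]
[ 0.4544 -0.035   0.0427] [-0.0489 -0.1765  0.1638  0.0252]
[ 0.4613 -0.0875  0.0428] [-0.0512 -0.1877  0.1812  0.0276]
[ 0.5624 -0.1039  0.1481] [-0.26   -0.7461  0.7781  0.1409]
[0.4449 0.0489 0.1182 0.0424] 6.770474993118862 [-0.2 -0.5 -0.1 -0.4 -0.2 -0.3  0.2 -0.1  0.4  0.   0.6 -0.1 -0.1  0.2
  0.3  0.1]
[[ 0.4449  0.0489  0.0424]
 [ 0.4499  0.0072  0.0424]
 [ 0.4548 -0.0345  0.0424]
 [ 0.4612 -0.0881  0.0424]]
grip rel on key in balance axes [ 0.0987 -0.1657]
```

View pics/side0.png

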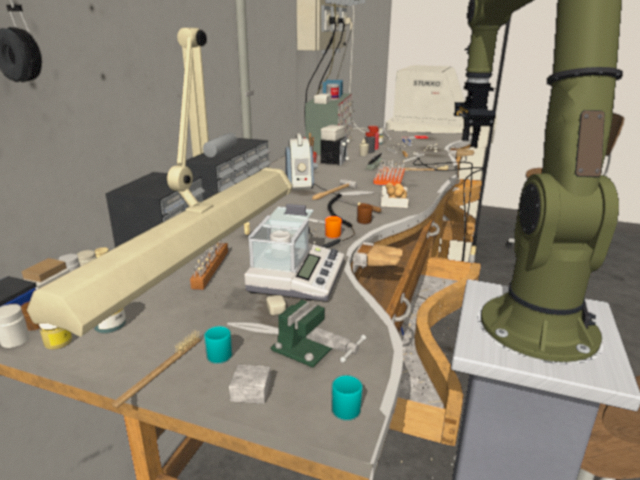

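View pics/top0.png

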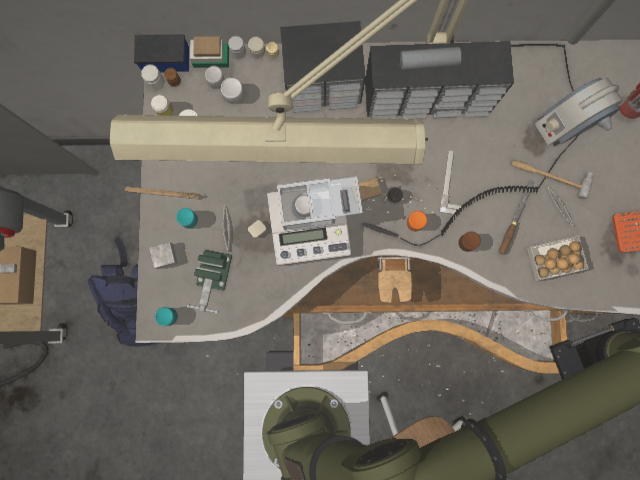

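Request:
send_rows(
  plan=[
    [0,0,0,0,0,0,0.103],
    [0,0,0,0,0,0,0.103],
    [0,30,-30,0,0,0,0],
    [0,30,-30,0,0,0,0],
    [0,30,-30,0,0,0,0],
    [0,30,-30,0,0,0,0],
    [0,30,-30,0,0,0,0],
    [0,30,-30,0,0,0,0],
    [0,30,-30,0,0,0,0],
    [0,30,-30,0,0,0,0],
  ],
  grip_force=5,
)

```text
time_s: 2.3
tool_pos: [0.4178, -0.3483, 0.2229]
tool_rot: [180.0, -0.0, 6.7]
force: [1.2, -0.3, 0.5]
grip_width: 0.0152
```

```bash
cat >> h.py <<'E'
from scipy.spatial.transform import Rotation as Ro
def togo(P,yaw=6.77):
    o=env.get_obs();R=Ro.from_euler('xyz',o['tool_rot'],degrees=True)
    want=Ro.from_euler('xyz',[180,0,yaw],degrees=True)
    print('t',o['time_s'],o['tool_pos'],o['tool_rot'],'F',o['force'],'w',o['grip_width'])
    print('shift mm',R.inv().apply(np.array(P)-o['tool_pos'])*1e3,'turn',(R.inv()*want).as_rotvec())
E
python3 - <<'E'
from h import *
togo([.4449,.0489,.12])
t=env.get_calibration('top');s=env.get_calibration('side')
print(tri([(t,[424,162]),(s,[290,188])]))
E
```

```text
t 2.3 [ 0.4178 -0.3483  0.2229] [179.9557  -0.0185   6.7423] F [ 1.1949 -0.2932  0.5182] w 0.015200696039649138
shift mm [  73.5203 -391.3355  102.5793] turn [ 0.0008 -0.0003 -0.0005]
(array([ 0.6641, -0.3032,  0.1227]), array([-0.2187, -0.5988,  0.7213,  0.1351]))
```

Request:
send_rows(
  plan=[
    [0,7,-20,0,0,0,0],
    [0,7,-40,0,0,0,0],
    [0,7,-40,0,0,0,0],
    [0,7,-40,0,0,0,0],
    [0,7,-40,0,0,0,0],
    [0,7,-40,0,0,0,0],
    [0,7,-40,0,0,0,0],
    [0,7,-40,0,0,0,0],
    [0,7,-40,15,0,0,0],
    [0,7,-31,15,0,0,0],
    [0,3.5,-20,15,0,0,0],
    [0,0,0,15,0,0,0],
  ],
)

```text
time_s: 3.5
tool_pos: [0.4441, 0.0509, 0.1625]
tool_rot: [-180.0, -0.1, 7.1]
force: [1.0, -0.2, -0.7]
grip_width: 0.0005
```

```bash
python3 - <<'E'
from h import *
togo([.4449,.0489,.0445])
w=env.get_calibration('wrist');im=env.read_camera('wrist');cv2.imwrite('pics/w1.png',im[:,:,::-1])
np.save('w1.npy',w['extrinsics']);print(w)
pts=np.array([[.4449,.0489,.0424],[.4499,.0072,.0424],[.4548,-.0345,.0424],[.4612,-.0881,.0424]])
print(proj(pts,w))
for q in ['on_key_top','unit_key_top']:
    for r in env.regions_of('wrist',q)[:2]: print(q,round(r['confidence'],2),np.round(r['rect']))
E
```

```text
t 3.5 [0.4441 0.0509 0.1625] [-179.9763   -0.084     7.0819] F [ 0.9627 -0.1554 -0.6768] w 0.00048037956362565306
shift mm [  0.4065   2.1637 118.0111] turn [-0.0004 -0.0015  0.0054]
{'fx': 343.2095614288382, 'fy': 343.2095614288382, 'cx': 311.9751433804833, 'cy': 236.89272961483715, 'extrinsics': array([[ 0.1228, -0.9633, -0.2387,  0.5089],
       [-0.9924, -0.1194, -0.0286,  0.0587],
       [-0.001 ,  0.2404, -0.9707,  0.3255],
       [ 0.    ,  0.    ,  0.    ,  1.    ]])}
[[314.4515 230.7278]
 [364.0875 230.9216]
 [413.7013 231.2298]
 [477.4908 231.5097]]
on_key_top 0.72 [298. 215. 323. 242.]
unit_key_top 0.94 [350. 220. 372. 243.]
```

View pics/w1.png

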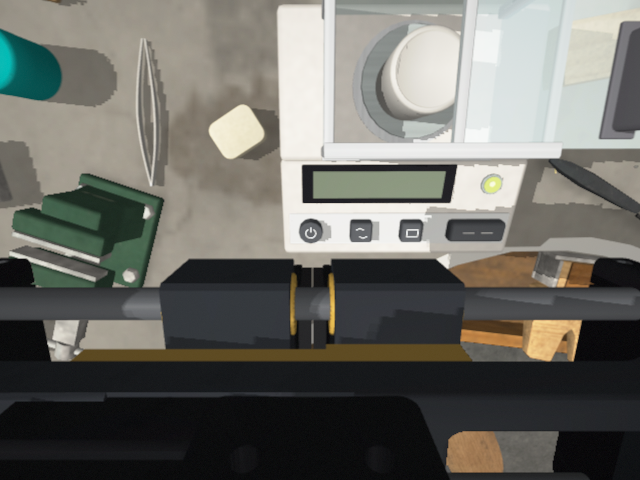

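Request:
send_rows(
  plan=[
    [0,0,1,20,0,0,0],
    [0,0,0,30,0,0,0],
    [0,0,0,30,0,0,0],
    [0,0,0,20,0,0,0],
    [0,0,0,8,0,0,0],
    [0,0,0,2,0,0,0],
    [0,0,0,0,0,0,0],
    [0,0,0,0,0,0,0],
  ],
)

```text
time_s: 4.45
tool_pos: [0.4452, 0.0461, 0.0538]
tool_rot: [180.0, -0.1, 6.7]
force: [0.9, 0.6, 0.2]
grip_width: 0.0007
```

Request:
send_rows(
  plan=[
    [0,0,0,1,0,0,0],
    [0,0,0,1,0,0,0],
    [0,0,0,1,0,0,0],
    [0,0,0,1,0,0,0],
    [0,0,0,1,0,0,0],
    [0,0,0,0,0,0,0],
  ],
)

```text
time_s: 5.05
tool_pos: [0.4452, 0.0462, 0.0481]
tool_rot: [180.0, -0.1, 6.7]
force: [1.0, -0.0, 5.7]
grip_width: 0.0004
```

```bash
python3 - <<'E'
from h import *
togo([.4449,.0500,.0445])
a=env.read_camera('wrist')[150:330,200:500];b=env.read_camera('side')[205:325,240:380]
print(env.get_obs()['force'],env.get_obs()['tool_pos'])
a=cv2.resize(a,(750,450),interpolation=cv2.INTER_CUBIC)[:300];b=cv2.resize(b,None,fx=2.5*2,fy=2.5*2,interpolation=cv2.INTER_CUBIC)[200:500]
im=np.zeros((600,750,3),np.uint8);im[:300]=a;im[300:,:700]=b
cv2.imwrite('pics/c1.png',im[:,:,::-1])
E
```

```text
t 5.05 [0.4452 0.0462 0.0481] [179.9848  -0.1176   6.7484] F [ 1.0165 -0.0095  5.6629] w 0.00042572809518469265
shift mm [ 0.1753 -3.7562  3.5507] turn [ 0.0003 -0.0021 -0.0004]
[ 2.5536 -0.6242  4.301 ] [0.4451 0.0463 0.0481]
```

View pics/c1.png

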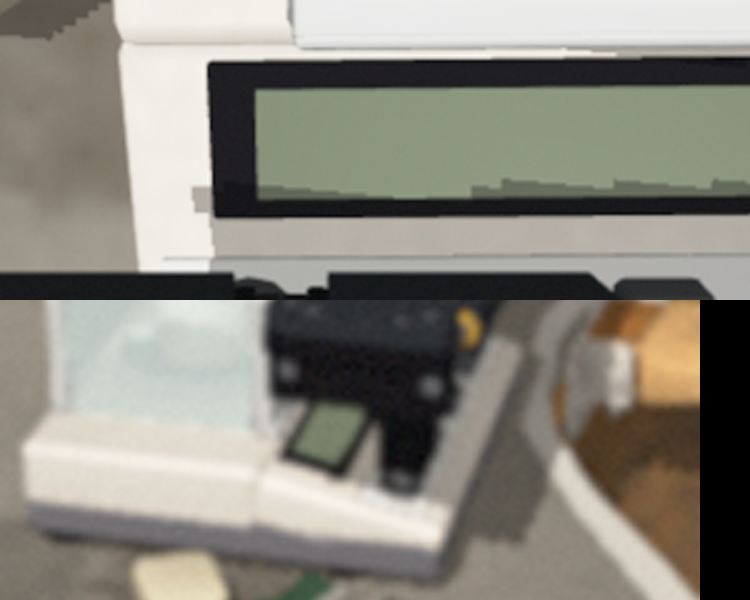

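Request:
send_rows(
  plan=[
    [0,0,0,1,0,0,0],
    [0,0,0,0,0,0,0],
    [0,0,0,0,0,0,0],
  ],
)

```text
time_s: 5.45
tool_pos: [0.4453, 0.0463, 0.0472]
tool_rot: [180.0, -0.1, 6.7]
force: [2.0, -0.5, 5.4]
grip_width: 0.0004
```

Request:
send_rows(
  plan=[
    [0,0,0,1,0,0,0],
    [0,0,0,0,0,0,0],
    [0,0,0,0,0,0,0],
  ],
)

```text
time_s: 5.75
tool_pos: [0.4455, 0.0463, 0.0463]
tool_rot: [180.0, -0.2, 6.7]
force: [2.3, -0.2, 6.3]
grip_width: 0.0004
```

Request:
send_rows(
  plan=[
    [0,0,0,-7,0,0,0],
    [0,0,0,-7,0,0,0],
    [0,0,0,0,0,0,0],
    [0,0,10,0,0,0,0],
    [0,0,15,0,0,0,0],
    [0,0,10,0,0,0,0],
    [0,0,3.5,0,0,0,0],
    [0,0,0,3,0,0,0],
    [0,0,0,2,0,0,0],
    [0,0,0,0,0,0,0],
    [0,0,0,0,0,0,0],
  ],
)

```text
time_s: 6.85
tool_pos: [0.4484, 0.0085, 0.0544]
tool_rot: [-180.0, 0.0, 6.8]
force: [0.6, -0.2, 0.4]
grip_width: 0.0002
```

```bash
python3 - <<'E'
from h import *
togo([.4499,.0080,.0465])
E
```

```text
t 6.85 [0.4484 0.0085 0.0544] [-179.9896    0.0186    6.8073] F [ 0.6463 -0.2164  0.3716] w 0.00024127621491631338
shift mm [1.3882 0.6994 7.8793] turn [-0.0002  0.0003  0.0007]
```

Now the units key, to the same depth.

Request:
send_rows(
  plan=[
    [0,0,0.5,2,0,0,0],
    [0,0,0,2,0,0,0],
    [0,0,0,1.5,0,0,0],
    [0,0,0,1,0,0,0],
    [0,0,0,1,0,0,0],
    [0,0,0,0,0,0,0],
    [0,0,0,0,0,0,0],
  ],
)

```text
time_s: 7.55
tool_pos: [0.4494, 0.0076, 0.0475]
tool_rot: [180.0, -0.1, 6.8]
force: [0.3, 0.7, 4.2]
grip_width: 0.0002
```

Request:
send_rows(
  plan=[
    [0,0,0,0.5,0,0,0],
    [0,0,0,0.5,0,0,0],
    [0,0,0,0,0,0,0],
  ],
)

```text
time_s: 7.85
tool_pos: [0.4496, 0.0077, 0.0467]
tool_rot: [180.0, -0.1, 6.8]
force: [-0.2, 1.3, 6.2]
grip_width: 0.0005
```

Request:
send_rows(
  plan=[
    [0,0,0,-10,0,0,0],
    [0,0,0,-30,0,0,0],
    [0,0,0,-40,0,0,0],
    [0,0,0,-40,0,0,0],
    [0,0,0,-30,0,0,0],
    [0,10,10,-5,0,0,0],
    [0,20,30,0,0,0,0],
    [0,20,34,0,0,0,0],
    [0,20,34,0,0,0,0],
    [0,20,30,0,0,0,0],
    [0,9,15,0,0,0,0],
    [0,0,0,0,0,0,0],
  ],
)

```text
time_s: 9.05
tool_pos: [0.5646, -0.1361, 0.1987]
tool_rot: [-179.9, 0.2, 6.5]
force: [-0.1, 1.4, -0.7]
grip_width: 0.0007
```

```bash
python3 - <<'E'
from h import *
togo([.566,-.133,.140])
w=env.get_calibration('wrist');im=env.read_camera('wrist')
print(proj(np.array([[.5624,-.103,.151],[.5624,-.103,.127],[.566,-.133,.14],[.566,-.133,.2]]),w))
for q in ['lid_grip']:
    for r in env.regions_of('wrist',q)[:2]: print(q,round(r['confidence'],2),np.round(r['rect']))
b=env.read_camera('side')[160:280,230:360]
o=np.zeros((480,750,3),np.uint8);o[:,:640]=im
o2=cv2.resize(b,None,fx=5,fy=5,interpolation=cv2.INTER_CUBIC)[100:600]
cv2.imwrite('pics/l1.png',np.vstack([im[60:330],cv2.resize(b,(358,330),interpolation=cv2.INTER_CUBIC)[:, :].copy() if 0 else np.pad(cv2.resize(b,(357,330),interpolation=cv2.INTER_CUBIC),((0,0),(0,283),(0,0)))])[:,:,::-1])
E
```

```text
t 9.05 [ 0.5646 -0.1361  0.1987] [-179.9164    0.1913    6.4991] F [-0.0884  1.4064 -0.7243] w 0.000726771303098124
shift mm [ 1.8896 -2.8504 58.7131] turn [-0.0015  0.0033 -0.0047]
[[260.1871 254.1702]
 [265.2107 244.2159]
 [307.5832 249.1032]
 [305.8578 282.5146]]
lid_grip 0.62 [128. 155. 320. 285.]
```

View pics/l1.png

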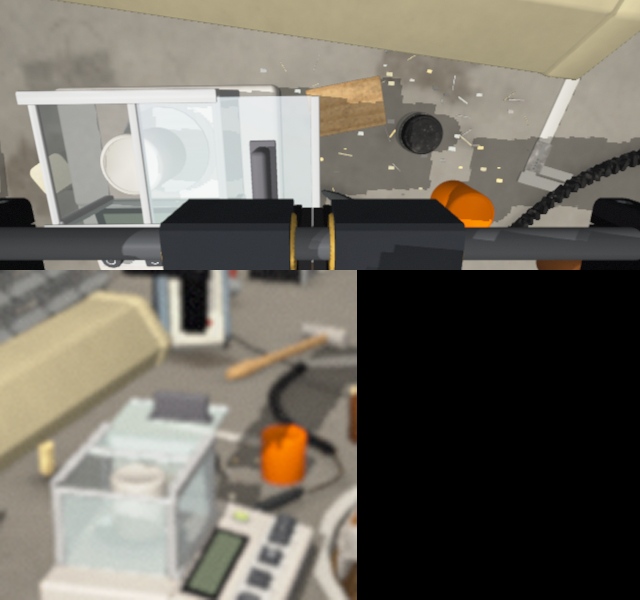

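Request:
send_rows(
  plan=[
    [0,1,1,10,0,0,0],
    [0,1,1,20,0,0,0],
    [0,0,0,18,0,0,0],
    [0,0,0,8,0,0,0],
    [0,0,0,2.5,0,0,0],
    [0,0,0,0,0,0,0],
    [0,0,0,0,0,0,0],
  ],
)

```text
time_s: 9.9
tool_pos: [0.5677, -0.1345, 0.1435]
tool_rot: [180.0, -0.1, 6.8]
force: [-0.4, 0.8, -0.3]
grip_width: 0.0003
```

```bash
python3 - <<'E'
from h import *
togo([.5624,-.103,.140])
E
```

```text
t 9.9 [ 0.5677 -0.1345  0.1435] [179.9555  -0.0796   6.7644] F [-0.3918  0.8067 -0.2893] w 0.0003417148061854529
shift mm [ -1.5852 -31.9031   3.4357] turn [ 0.0008 -0.0014 -0.0001]
```

Request:
send_rows(
  plan=[
    [0,0,0,3.5,0,0,0],
    [0,-0.2,-4,0,0,0,0],
    [0,-0.2,-4,0,0,0,0],
    [0,-0.2,-4,0,0,0,0],
    [0,-0.2,-4,0,0,0,0],
    [0,-0.2,-4,0,0,0,0],
    [0,0,-4,0,0,0,0],
    [0,0,-4,0,0,0,0],
    [0,0,-4,0,0,0,0],
    [0,0,-4,0,0,0,0],
    [0,0,-4,0,0,0,0],
    [0,0,0,0,0,0,0],
  ],
)

```text
time_s: 11.1
tool_pos: [0.5613, -0.0939, 0.1391]
tool_rot: [-180.0, 0.0, 6.8]
force: [-0.3, 0.1, -0.5]
grip_width: 0.001
```

```bash
python3 - <<'E'
from h import *
togo([.5624,-.103,.140])
a=env.read_camera('top')[165:280,235:415];b=env.read_camera('side')[185:320,220:380]
cv2.imwrite('pics/p1.png',np.hstack([cv2.resize(a,(540,345),interpolation=cv2.INTER_CUBIC),cv2.resize(b,(260,219),interpolation=cv2.INTER_CUBIC)[:, :] if 0 else cv2.resize(b[:,:],(260,345),interpolation=cv2.INTER_CUBIC)])[:,:,::-1])
E
```

```text
t 11.1 [ 0.5613 -0.0939  0.1391] [-179.9683    0.0119    6.8082] F [-0.3193  0.1111 -0.5049] w 0.0009514000356701212
shift mm [-0.0254  9.1798 -0.9417] turn [-0.0006  0.0002  0.0007]
```

View pics/p1.png

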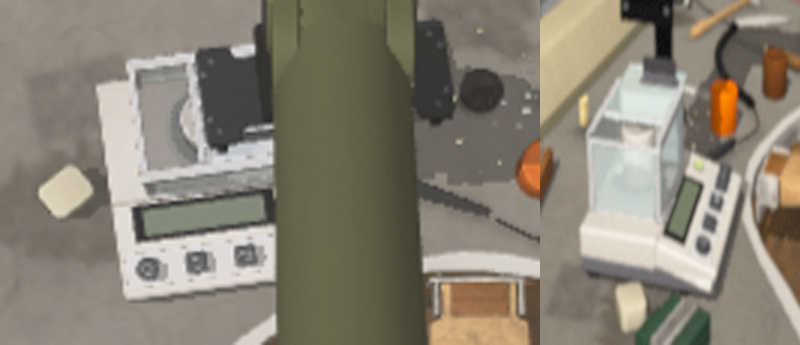

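Request:
send_rows(
  plan=[
    [0,0,-4,0,0,0,0],
    [0,0,-4,0,0,0,0],
    [0,0,-4,0,0,0,0],
    [0,0,-4,0,0,0,0],
    [0,0,-3,0,0,0,0],
    [0,0,-2,0,0,0,0],
    [0,0,-2,0,0,0,0],
    [0,0,-1,0,0,0,0],
    [0,0,0,0,0,0,0],
  ],
)

```text
time_s: 12.1
tool_pos: [0.5587, -0.0708, 0.1391]
tool_rot: [-180.0, -0.0, 6.8]
force: [0.3, 0.0, -0.0]
grip_width: 0.0008
```

Request:
send_rows(
  plan=[
    [0,0,-1,0,0,0,0],
    [0,0,-1,0,0,0,0],
    [0,0,-1,0,0,0,0],
    [0,0,-1,0,0,0,0],
    [0,0,-1,0,0,0,0],
    [0,0,0,0,0,0,0],
  ],
)

```text
time_s: 12.7
tool_pos: [0.5581, -0.0659, 0.1391]
tool_rot: [-180.0, -0.0, 6.8]
force: [0.5, -1.8, 0.2]
grip_width: 0.0004
```

Request:
send_rows(
  plan=[
    [0,0,-1,0,0,0,0],
    [0,0,-1,0,0,0,0],
    [0,0,-1,0,0,0,0],
    [0,0,0,0,0,0,0],
  ],
)

```text
time_s: 13.1
tool_pos: [0.5577, -0.0629, 0.1391]
tool_rot: [-180.0, -0.0, 6.8]
force: [-0.2, -0.6, 0.3]
grip_width: 0.0001
```

Request:
send_rows(
  plan=[
    [0,0,-1,0,0,0,0],
    [0,0,-1,0,0,0,0],
    [0,0,0,0,0,0,0],
  ],
)

```text
time_s: 13.4
tool_pos: [0.5575, -0.0609, 0.1391]
tool_rot: [-180.0, -0.0, 6.8]
force: [0.5, -0.6, -0.0]
grip_width: 0.0005
```

```bash
python3 - <<'E'
from h import *
togo([.5624,-.103,.140])
print(env.read_camera('wrist').shape,env.get_obs()['force'],env.get_obs()['tool_pos'])
im=env.read_camera('wrist');cv2.imwrite('pics/l2.png',im[100:330,100:420,::-1].repeat(2,0).repeat(2,1))
E
```

```text
t 13.4 [ 0.5575 -0.0609  0.1391] [-179.9972   -0.0056    6.7655] F [ 0.5245 -0.6304 -0.0111] w 0.000470298397461759
shift mm [-0.1043 42.3852 -0.9079] turn [-0.     -0.0001 -0.0001]
(480, 640, 3) [ 0.2914 -1.4729 -0.1067] [ 0.5575 -0.0609  0.1391]
```

View pics/l2.png

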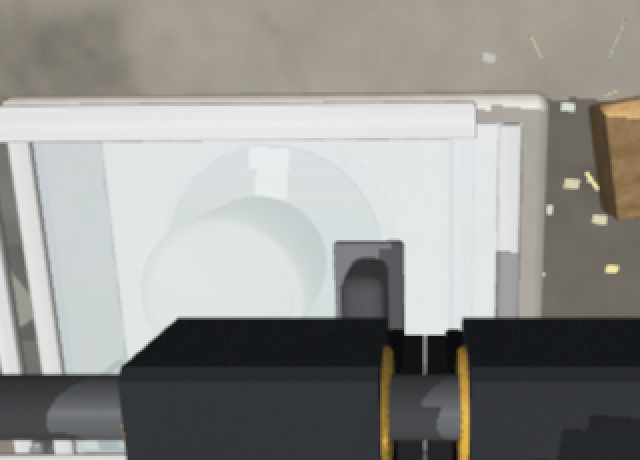

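Request:
send_rows(
  plan=[
    [0,0,-1,0,0,0,0],
    [0,0,-1,0,0,0,0],
    [0,0,-1,0,0,0,0],
    [0,0,-1,0,0,0,0],
    [0,0,0,0,0,0,0],
  ],
)

```text
time_s: 14.0
tool_pos: [0.557, -0.057, 0.1391]
tool_rot: [-180.0, -0.0, 6.8]
force: [0.7, -1.0, 1.0]
grip_width: 0.0004
```

Request:
send_rows(
  plan=[
    [0,0,-0.7,0,0,0,0],
    [0,0,-0.7,0,0,0,0],
    [0,0,-0.6,0,0,0,0],
    [0,0,0,0,0,0,0],
  ],
)

```text
time_s: 14.4
tool_pos: [0.5567, -0.0551, 0.139]
tool_rot: [180.0, 0.0, 6.8]
force: [0.1, -1.1, 1.5]
grip_width: 0.0005
```

Request:
send_rows(
  plan=[
    [0,0,-0.7,0,0,0,0],
    [0,0,-0.7,0,0,0,0],
    [0,0,0,0,0,0,0],
  ],
)

```text
time_s: 14.7
tool_pos: [0.5566, -0.0537, 0.139]
tool_rot: [-180.0, 0.0, 6.8]
force: [0.1, -0.5, 0.9]
grip_width: 0.0004
```

Request:
send_rows(
  plan=[
    [0,0,-0.7,0,0,0,0],
    [0,0,-0.7,0,0,0,0],
    [0,0,0,0,0,0,0],
  ],
)

```text
time_s: 15.0
tool_pos: [0.5564, -0.0523, 0.139]
tool_rot: [180.0, 0.0, 6.8]
force: [0.4, -0.7, 0.6]
grip_width: 0.0006
```

Request:
send_rows(
  plan=[
    [0,0,-0.7,0,0,0,0],
    [0,0,-0.7,0,0,0,0],
    [0,0,0,0,0,0,0],
  ],
)

```text
time_s: 15.3
tool_pos: [0.5563, -0.0509, 0.139]
tool_rot: [-180.0, 0.0, 6.8]
force: [-0.3, -0.4, 0.5]
grip_width: 0.0002
```

Request:
send_rows(
  plan=[
    [0,0,-0.7,0,0,0,0],
    [0,0,-0.7,0,0,0,0],
    [0,0,0,0,0,0,0],
  ],
)

```text
time_s: 15.6
tool_pos: [0.5561, -0.0495, 0.139]
tool_rot: [-180.0, 0.0, 6.8]
force: [0.4, -0.7, 1.0]
grip_width: 0.0002
```

Request:
send_rows(
  plan=[
    [0,0,-0.7,0,0,0,0],
    [0,0,-0.7,0,0,0,0],
    [0,0,0,0,0,0,0],
  ],
)

```text
time_s: 15.9
tool_pos: [0.5559, -0.0481, 0.139]
tool_rot: [-180.0, 0.0, 6.8]
force: [0.9, -1.1, 0.3]
grip_width: 0.0004
```

Request:
send_rows(
  plan=[
    [0,0,-0.7,0,0,0,0],
    [0,0,-0.7,0,0,0,0],
    [0,0,0,0,0,0,0],
  ],
)

```text
time_s: 16.2
tool_pos: [0.5558, -0.0474, 0.1391]
tool_rot: [180.0, 0.0, 6.7]
force: [0.3, -0.9, 1.2]
grip_width: 0.0007
```

```bash
python3 - <<'E'
from h import *
togo([.5624,-.103,.140])
im=env.read_camera('wrist');cv2.imwrite('pics/l3.png',im[100:330,100:420,::-1].repeat(2,0).repeat(2,1))
E
```

```text
t 16.2 [ 0.5558 -0.0474  0.1391] [179.9529   0.0001   6.7355] F [ 0.2885 -0.8617  1.2493] w 0.0007115695275923789
shift mm [ 0.0265 55.9707 -0.894 ] turn [ 0.0008  0.     -0.0006]
```

View pics/l3.png

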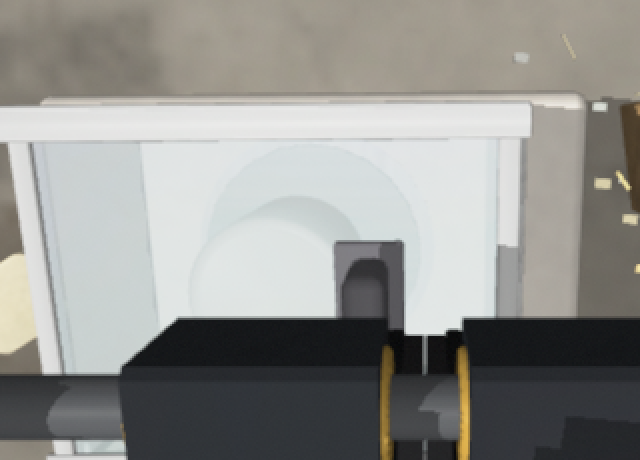

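Request:
send_rows(
  plan=[
    [0,0,-0.7,0,0,0,0],
    [0,0,0,0,0,0,0],
  ],
)

```text
time_s: 16.45
tool_pos: [0.5558, -0.0473, 0.139]
tool_rot: [179.9, -0.0, 6.7]
force: [0.6, -5.2, 0.4]
grip_width: 0.0006
```

Request:
send_rows(
  plan=[
    [0,0,-0.7,0,0,0,0],
    [0,0,0,0,0,0,0],
  ],
)

```text
time_s: 16.65
tool_pos: [0.5558, -0.0473, 0.1391]
tool_rot: [179.9, -0.0, 6.7]
force: [-0.0, -6.2, 0.4]
grip_width: 0.0007
```

Request:
send_rows(
  plan=[
    [0,0,4,0,0,0,0],
    [0,0,7,0,0,0,0],
    [0,0,4,-5,0,0,0],
    [0,0,0,-25,0,0,0],
    [0,0,0,-30,0,0,0],
    [0,-15,4,0,0,0,0],
    [0,-30,5,0,0,0,0],
    [0,-30,5,0,0,0,0],
    [0,-20,0,0,0,0,0],
    [0,-4,0,0,0,0,0],
    [0,0,0,0,0,0,0],
    [0,0,0,0,0,0,0],
  ],
)

```text
time_s: 17.85
tool_pos: [0.4618, -0.0854, 0.1994]
tool_rot: [-180.0, -0.1, 6.8]
force: [0.6, 0.1, -0.9]
grip_width: 0.0006
```

```bash
python3 - <<'E'
from h import *
togo([.461,-.0875,.0465])
w=env.get_calibration('wrist');im=env.read_camera('wrist')
print(proj(np.array([[.4548,-.0345,.0424],[.4612,-.0881,.0424]]),w),proj(np.array([[.4548,-.0345,.0485],[.4612,-.0881,.0485]]),w))
for q in ['tare_key_top','print_key_top']:
    for r in env.regions_of('wrist',q)[:2]: print(q,round(r['confidence'],2),np.round(r['rect']))
cv2.imwrite('pics/k2.png',im[0:300,:,::-1])
E
```

```text
t 17.85 [ 0.4618 -0.0854  0.1994] [-179.9896   -0.0712    6.7991] F [ 0.6413  0.0757 -0.8563] w 0.0005830753978465596
shift mm [ -1.1995   2.0083 152.8948] turn [-0.0002 -0.0012  0.0005]
[[257.971  223.6077]
 [314.6939 223.5783]] [[256.969  224.9332]
 [314.7392 224.9035]]
tare_key_top 0.73 [288. 209. 336. 234.]
tare_key_top 0.68 [155. 210. 176. 235.]
print_key_top 0.81 [242. 212. 265. 234.]
```

View pics/k2.png

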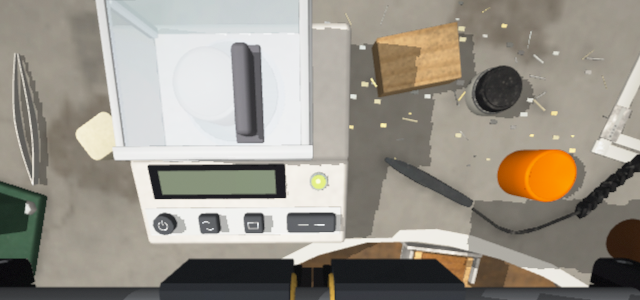

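Request:
send_rows(
  plan=[
    [0,-1,0,20,0,0,0],
    [0,0,0,35,0,0,0],
    [0,0,0,40,0,0,0],
    [0,0,0,30,0,0,0],
    [0,0,0,15,0,0,0],
    [0,0,0,5,0,0,0],
    [0,0,0,0,0,0,0],
    [0,0,0,0,0,0,0],
  ],
)

```text
time_s: 18.8
tool_pos: [0.4608, -0.086, 0.0549]
tool_rot: [180.0, -0.1, 6.8]
force: [0.1, 0.5, -0.3]
grip_width: 0.0008
```

Request:
send_rows(
  plan=[
    [0,0,0,2,0,0,0],
    [0,0,0,2,0,0,0],
    [0,0,0,1.5,0,0,0],
    [0,0,0,1,0,0,0],
    [0,0,0,0.5,0,0,0],
    [0,0,0,0,0,0,0],
    [0,0,0,0,0,0,0],
  ],
)

```text
time_s: 19.5
tool_pos: [0.461, -0.0862, 0.0478]
tool_rot: [180.0, -0.1, 6.8]
force: [2.5, -0.1, 5.8]
grip_width: 0.0008
```

One millimetre deeper for margin, then up and clear.

Request:
send_rows(
  plan=[
    [0,0,0,0.6,0,0,0],
    [0,0,0,0.6,0,0,0],
    [0,0,0,0,0,0,0],
  ],
)

```text
time_s: 19.8
tool_pos: [0.4613, -0.0862, 0.0467]
tool_rot: [179.9, -0.2, 6.8]
force: [2.6, 0.2, 6.3]
grip_width: 0.0002
```

Request:
send_rows(
  plan=[
    [0,0,0,-10,0,0,0],
    [0,0,0,-30,0,0,0],
    [0,0,0,-40,0,0,0],
    [0,0,0,-40,0,0,0],
    [0,0,0,-40,0,0,0],
    [0,0,10,-10,0,0,0],
    [0,0,40,0,0,0,0],
    [0,0,40,0,0,0,0],
    [0,0,40,0,0,0,0],
    [0,0,40,0,0,0,0],
    [0,0,20,0,0,0,0],
    [0,0,0,0,0,0,0],
  ],
)

```text
time_s: 21.0
tool_pos: [0.4802, -0.2775, 0.2142]
tool_rot: [-179.9, 0.2, 6.5]
force: [0.4, -0.3, -0.9]
grip_width: 0.0006
```

```bash
python3 - <<'E'
from h import *
o=env.get_obs();print(o['time_s'],o['tool_pos'],o['force'],np.abs(o['joint_velocities']).max())
im=env.read_camera('top');a=im[165:280,235:415];b=cv2.imread('pics/top0.png')[165:280,235:415,::-1]
cv2.imwrite('pics/end.png',np.hstack([cv2.resize(x,(400,256),interpolation=cv2.INTER_CUBIC) for x in(b,a)])[:,:,::-1])
E
```

```text
21.0 [ 0.4802 -0.2775  0.2142] [ 0.3737 -0.2557 -0.9088] 3.391663007970585
```

View pics/end.png

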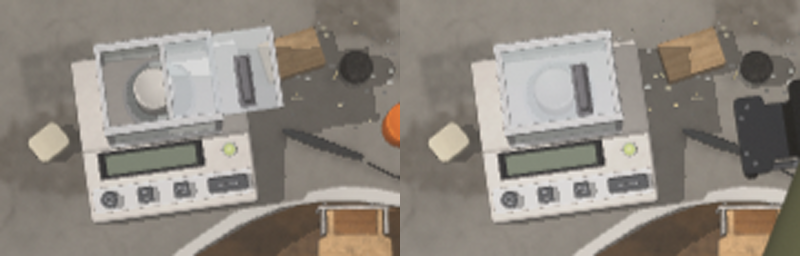

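Compared with the start (left half), the right half shows the lid over the whole box with the grip bar at about (582,88). The balance, tin, tub, carton and jar have not visibly moved, and the gripper is clear.

```bash
python3 -c "
from cell import env
print(env.sign_off())"
```

```text
the job is handed in; nothing more can be done
None
```

The balance is set up and the job is handed in: on key, then units key, then lid pushed shut, then tare bar, in that order, finished about 21 s into the 53 s. The hand-in gave no verdict.

- **Keys:** Each key was held with about 6 N, which puts it roughly 4 mm down, past the 2 mm click. I lifted clear after each one. Key travel was not measured directly; these figures come from force and fingertip height.
- **Lid:** It was pushed slowly until the fingertip stopped advancing, at 5 to 6 N. The wrist and top pictures both show it covering the whole box.
- **Final check:** The last top picture shows no visible shift of the balance, tin, tub, carton or jar, and the gripper is clear. The steel block was outside that crop, but the arm never went near it.
- **Disagreements:**
  - The keys were touched at about 51 mm height. The cameras had put the rear edges near 44 mm, so I relied on the contact force instead.
  - The wrist camera put the keys about 2 mm further left than the fixed cameras.
  - I pressed the on key about 3 to 4 mm right of its centre. The force still rose by about 1 N per mm, as a key should.

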